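# Clamp the finial in the sloping finishing fixture

## Robot

A 6-joint arm with a two-finger parallel gripper is mounted at the origin on the work surface. World frame = base frame: x ahead of the robot, y to its left, z up, the work surface at z = 0. Lengths are in m, angles in rad, forces in N, time in s.
With the tool pointing down it reaches from about 0.35 to 0.775 m from the base axis. Payload 7.3 kg.
Tool frame: the origin (TCP) lies at the centre of the arm's flange, where the gripper is bolted on; the fingertips stand 178 mm ahead of it and the grasp point (between the pads) lies 159 mm ahead of it; z points along the fingers, y is the line along which they close (so a half turn about z gives the same grasp; the last joint's range is limited). The gripper opens to 92 mm and grips with 3 to 60 N. Pads are 19 mm wide; open, the fingers measure 130 mm over their backs; the gripper's body (75 mm by 190 mm) begins 47 mm behind the grasp point.
Start: joints at [1.145, 0.342, 1.524, -0, 1.275, -0.146], TCP at [0.145, 0.505, 0.405] pointing down, gripper open.
Joint ranges: [-2.53, 2.53], [-0.77, 2.02], [0.04, 2.7], [-1, 4.14], [0.28, 2.66], [-3.11, 3.11]. Speed limits (rad/s): [2.57, 2.57, 3.14, 3.14, 3.14, 3.14].

## Interface

Orientations are given as [roll, pitch, yaw] about the fixed x, y, z axes, in that order (R = Rz(yaw) Ry(pitch) Rx(roll)).
In Python, from cell import telemetry, vision, ticket gives the robot as it stands.
- The arm moves only by the shell command python3 -m crank 'ROWS' [FORCE]. ROWS is JSON, a list of rows, each a list of 5 numbers: the gripper command: -1 is shut, 1 is fully open, values between are in proportion, then the shift along the tool's x, y, z in mm, then the turn about the tool's z in rad. In form: [[fingers, dx, dy, dz, roll], ...]. A call has 1 to 12 rows; each row is the pose to reach, as a shift and turn from the pose commanded when the call began, along the tool's axes at that moment; what a row does not reach only later rows make up. A row lasts 1/12 s, in which the tool goes at most 41.7 mm and 7.16 degrees, less where a joint would pass 70% of its speed; a pose out of reach is approached as far as the arm can. A call with a gripper value outside its range is refused whole. The fingers move at their own pace and stop on an object; FORCE is the grip in N (left out, the last holds). Time passes only in rows, so rows that repeat a pose let the fingers close. It gives the time, the measured TCP pose, the force, the opening and the grip force at its end, in the units of the state.
- telemetry.observe(): the state, without advancing time (a new reading comes with each control period).
- vision.read_camera(name): name is "side" or "top"; returns (picture, depth): 420x560x3 uint8, red, green, blue; 420x560 float32, m along the optical axis (not along the pixel's ray), 0 where there is no reading.
- vision.get_calibration(name): a dict with "camera_matrix" (3x3 intrinsics, pixels), "rvec" (rotation vector, rad) and "tvec" (3), from world to camera coordinates, as OpenCV has them. Camera axes: x right, y down, z forward; pixel columns grow to the right and rows downward; lengths in m; the calibration is good to about 2 mm. A picture is of the moment at which its call begins. get_calibration takes no time and is no camera call.
- ticket.hand_in(): hands the job in; it is judged then, once.
The state is a dict: "time": time; "qpos": joint angles; "qvel": joint speeds; "joint_efforts": joint torques, N m; "tool_pos": TCP position; "tool_rot": TCP orientation; "contact_force": force on the tool from outside, world axes, zero at the start; "torque": the same for the moment, N m; "opening": finger opening in m; "grip_force": force on a finger pad.
Only numpy, scipy, OpenCV 4.12 (cv2) and the standard library are available. Lean on these libraries where they do the work, as an engineer would, in place of code of your own. Each camera call takes 0.05 s, during which the arm holds its last target. There are 200 camera calls.

## Task

Set the pointed bronze finial, point outwards, in the round nest of the sloping holding fixture so that its foot sits flat on the nest floor, and then swing the latch arm across its foot until the arm's end rests fully home in the catch. Leave the ball-topped casting and the other loose things on the bench where they are.

Things in the scene. Friction and masses are not known exactly. Their poses are not given: they have to be found in the camera images.
- finial: pointed bronze finial, the casting to be clamped: a round foot flange 44 mm across and 12 mm thick, above it a plain cylindrical shank 28 mm across from 12 to 52 mm height, then a bullet-shaped point up to 88 mm; about 0.4 kg. Origin at the centre of its underside, z up along its axis. At the start it stands upright on the table
- ball_finial: the other bronze casting: same foot flange (44 mm across), thin neck, ball head 45 mm across, 72 mm tall; origin at the centre of its underside. Not wanted now
- holder_plate: bare steel plate of the bolted-down holding fixture, sloping down 30 degrees, roughly to the robot's left. Origin: centre of the nest floor, on the plate's surface, 50 mm above the table; x up the slope, y to its left, z square out of the plate. Nest: dark steel ring round the origin, 50 mm inside, 62 mm outside, 8 mm high. Plate spans x -55 to 100, y -105 to 105 mm
- catch (a point): the catch that takes the latch arm's end: a dark steel C-shaped keeper, open up the slope; this point is the middle of its mouth, where the arm's end rests. Keeper spans x 8 to 32, y -96 to -72, z 0 to 29 mm in the holder_plate frame
- latch (a joint): flat dark steel latch arm, 12 x 6 mm, 164 mm long, turning in the plane of the plate about its z at latch_pivot; underside 14.5 mm above the plate, just clear of a seated casting's foot. 0 = closed: lies along the plate's -y across the foot, end in the catch, at its stop. Positive (rad, to 1.8) = open; at 1.57 it points straight up the slope. Stiff, stays where left
- latch_pivot (a point): the latch's hinge axis, at the arm's mid-thickness: holder_plate frame (22.5, 75, 17.5) mm
- latch_knob (a point): middle of the upright black grip pin on the latch arm, a cylinder 16 mm across and 40 mm long, square to the plate, 125 mm from the pivot; its top is 60.5 mm above the plate; this point is 40.5 mm above the plate
- sanding_block: cork sanding block 75 x 45 x 28 mm lying on the table; bystander, origin under its centre
- file: flat file with wooden handle, 220 mm long, 22 mm high, lying; bystander, origin under its middle
- wax_tin: round aluminium tin 68 mm across, 45 mm high; bystander, origin under its centre
- brush: hand brush 200 mm long, lying; bystander
- wrench: steel wrench 180 mm long, lying; bystander
There are look-alikes about, which are no part of the job. Leave any purple look-alike of the finial alone.

How it is judged:
On the way, in this order (a step that is already met when the one before it is completed fails the run):
1. the finial sits flat in the nest while the latch is still open (distance between finial and holder_plate below 0.006 m and angle between the z axis of finial and the z axis of holder_plate, either way round below 0.07 rad and z of finial in the frame of holder_plate below 0.003 m and angle between finial's own z axis and vertical below 0.8 rad and value of joint latch above 0.6 rad), for 0.2 s.
2. the latch is swung home into its catch (value of joint latch below 0.06 rad), for 0.2 s.
At the end, for the whole second after the job is handed in: The pointed finial stands in the nest, point outwards: its underside centre within 6 mm of the nest centre, within 3 mm of the nest floor, its axis within 0.07 rad of square to the plate, at rest; the latch is closed to within 0.06 rad of its stop. No other loose thing was ever moved by over 40 mm (distance between finial and holder_plate below 0.006 m and angle between the z axis of finial and the z axis of holder_plate, either way round below 0.07 rad and z of finial in the frame of holder_plate below 0.003 m and angle between finial's own z axis and vertical below 0.8 rad and value of joint latch below 0.06 rad and linear speed of finial below 0.02 m/s); the robot touches nothing.
It fails at once if another loose thing (ball-topped casting, sanding block, file, tin, brush, wrench) is moved by more than 40 mm (distance of any of ball_finial, sanding_block, file, wax_tin, brush, wrench from where it was at the start of the episode above 0.04 m).
It also fails if it takes over 48 s, if anything falls off the work surface, if the arm or the gripper's body presses on something with over 40 N, if the wrist force passes 120 N, or if a joint passes its speed limit or range.

## Working session

There is one attempt and no reset: what is moved stays moved. The work goes in short steps, Python scripts to look and compute and a shell command to move; the robot and the scene stay as the last step left them, time stands still between calls to the robot, and variables do not carry over. Pictures are saved under pics/ and viewed, at most 11 in all, crops included, and the job is handed in when it is done.

```bash
mkdir -p pics; ls; cat > h.py <<'E'
import numpy as np,cv2
from scipy.spatial.transform import Rotation as Ro
from cell import telemetry,vision,ticket
def cam(n):
    c=vision.get_calibration(n);K=np.array(c["camera_matrix"]);R=cv2.Rodrigues(np.array(c["rvec"],float))[0];t=np.array(c["tvec"],float).ravel()
    return K,R,t
def cloud(n,d):
    K,R,t=cam(n);v,u=np.mgrid[:d.shape[0],:d.shape[1]]
    p=np.stack([(u-K[0,2])/K[0,0]*d,(v-K[1,2])/K[1,1]*d,d],-1)
    return (p-t)@R
def proj(n,P):
    K,R,t=cam(n);q=(np.atleast_2d(P)@R.T+t)@K.T
    return q[:,:2]/q[:,2:]
def onplane(n,u,v,z):
    K,R,t=cam(n);r=R.T@np.linalg.inv(K)@[u,v,1];o=-R.T@t
    return o+r*(z-o[2])/r[2]
def shot(n,f):
    p,d=vision.read_camera(n);cv2.imwrite(f"pics/{f}.png",p[:,:,::-1]);np.save(f"pics/{f}.npy",d);return p,d
E
python3 -c "
from h import *
s=telemetry.observe();print(s)
for n in('side','top'):
    shot(n,n+'0');K,R,t=cam(n);print(n,K.round(1).tolist(),(-R.T@t).round(3))
"
```

```text
pics
{'time': 0.0, 'qpos': array([ 1.14498595e+00,  3.42716668e-01,  1.52504762e+00, -1.47612058e-05,
        1.27537574e+00, -1.45983967e-01]), 'qvel': array([-0.00246372,  0.00094255, -0.0006624 ,  0.00017835, -0.00281832,
        0.00096542]), 'joint_efforts': array([-2.75258590e-04, -4.31251502e+01, -2.44213110e+01,  7.17507675e-02,
        5.61498245e-02, -1.34313368e-04]), 'tool_pos': array([0.14491207, 0.50445603, 0.40403721]), 'tool_rot': array([-3.14005968e+00, -2.11125604e-04,  2.86177039e+00]), 'contact_force': array([ 0.13269389,  0.30993429, -0.19559273]), 'torque': array([ 0.00845949,  0.007929  , -0.02908274]), 'grip_force': 0.0, 'opening': 0.09198881529087824}
side [[452.1, 0.0, 281.7], [0.0, 452.1, 210.0], [0.0, 0.0, 1.0]] [0.03  1.024 0.828]
top [[480.7, 0.0, 281.4], [0.0, 480.7, 214.7], [0.0, 0.0, 1.0]] [0.354 0.031 1.627]
```

View pics/side0.png

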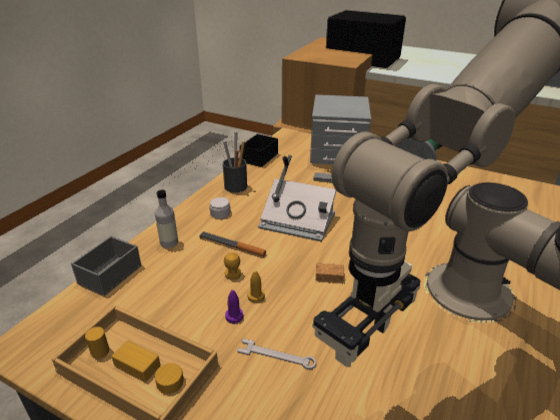

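View pics/top0.png

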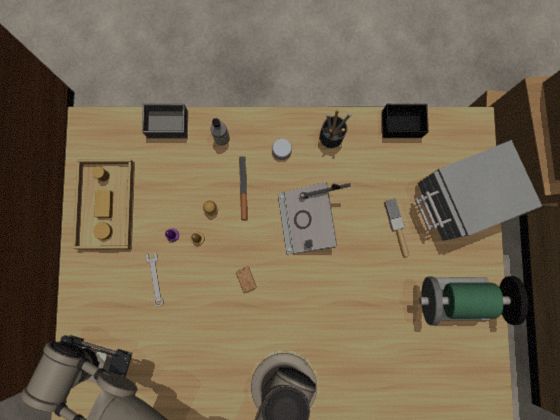

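The top view shows bronze pointed finial ~(197,238), purple look-alike ~(172,235), ball casting ~(210,208). In the side view they are at (256,287), (234,305) and (232,264). The nest ring is at top (303,219) / side (296,210), latch pivot at top (303,196) with the arm open up the slope, and keeper at top (309,244).

Candidates for the finial: bronze pointed at side (256,287), purple at (234,305), ball-topped at (232,264), tray pieces at (96,342). By the description I choose (256,287); next a crop to check it, plus measurements.

```bash
cat > m.py <<'E'
from h import *
s=cv2.imread('pics/side0.png');t=cv2.imread('pics/top0.png')
a=cv2.resize(s[225:335,200:300],None,fx=4,fy=4,interpolation=2);b=cv2.resize(s[145:255,245:345],None,fx=4,fy=4,interpolation=2)
cv2.imwrite('pics/crop0.png',np.hstack([a,b]))
cv2.imwrite('pics/crop1.png',np.hstack([cv2.resize(t[170:270,260:360],None,fx=4,fy=4,interpolation=2),cv2.resize(t[190:290,150:250],None,fx=4,fy=4,interpolation=2)]))
for n,c in(('side',(256,287)),('top',(197,238))):
    im=s if n=='side' else t;d=np.load(f'pics/{n}0.npy');P=cloud(n,d)
    hsv=cv2.cvtColor(im,cv2.COLOR_BGR2HSV)
    m=np.zeros(d.shape,bool);m[c[1]-22:c[1]+22,c[0]-14:c[0]+14]=1
    m&=(P[...,2]>.006)&(P[...,2]<.12)&(d>0)&(hsv[...,0]<40)
    k,l,st,_=cv2.connectedComponentsWithStats(m.astype(np.uint8));i=1+st[1:,4].argmax();m=l==i
    q=P[m];print(n,st[i],'min',q.min(0).round(3),'max',q.max(0).round(3))
    top=q[q[:,2]>q[:,2].max()-.012];print('top pts',top.mean(0).round(4))
    # shank/foot levels: ray circle-edges
    for lo,hi in((.014,.05),(.0,.014)):
        w=q[(q[:,2]>lo)&(q[:,2]<hi)]
        if len(w)>5:
            f=lambda r:np.r_[2*w[:,:2],np.ones((len(w),1))] if 0 else np.linalg.lstsq(np.c_[2*w[:,:2],np.ones(len(w))],(w[:,:2]**2).sum(1),rcond=None)[0]
            x=f(0);print(lo,x[:2].round(4),'r',np.sqrt(x[2]+x[0]**2+x[1]**2).round(4),len(w))
    # plate plane
    bx=(268,205,332,235) if n=='side' else (285,200,330,248)
    q=P[bx[1]:bx[3],bx[0]:bx[2]];g=(hsv[bx[1]:bx[3],bx[0]:bx[2],1]<40)&(hsv[bx[1]:bx[3],bx[0]:bx[2],2]>120)
    q=q[g];
    for _ in range(4):
        o=q.mean(0);nn=np.linalg.svd(q-o,full_matrices=0)[2][2];nn*=np.sign(nn[2]);q=q[abs((q-o)@nn)<.003]
    print('plate n',nn.round(3),'tilt',np.degrees(np.arccos(nn[2])).round(2),o.round(4),len(q))
E
python3 m.py
```

```text
side [248 270  17  31 340] min [0.464 0.269 0.007] max [0.506 0.312 0.09 ]
top pts [0.4829 0.2912 0.0834]
0.014 [0.4856 0.2899] r 0.0131 126
0.0 [0.4844 0.2898] r 0.0183 83
plate n [ 0.102 -0.141  0.985] tilt 10.04 [ 0.526  -0.044   0.0371] 92
top [190 230  14  17 139] min [0.461 0.269 0.006] max [0.516 0.314 0.091]
top pts [0.4885 0.2876 0.0844]
0.014 [0.4895 0.2902] r 0.0167 29
0.0 [0.4887 0.2903] r 0.0198 53
plate n [0.042 0.949 0.311] tilt 71.85 [ 0.5437 -0.0803  0.058 ] 59
```

View pics/crop0.png

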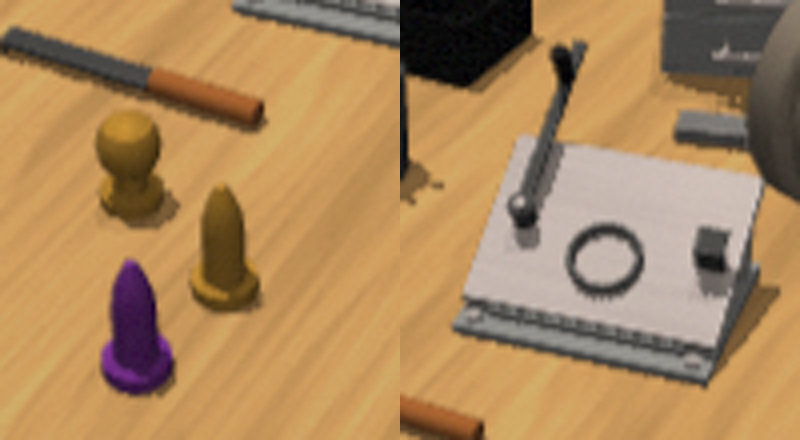

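View pics/crop1.png

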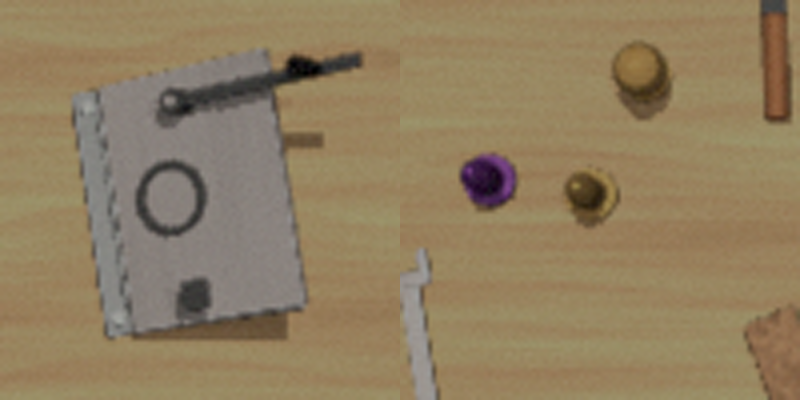

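The left crop confirms the bronze pointed finial (side ~(256,287)); purple and ball castings are separate. Finial foot ≈ (0.487, 0.290). Next, the fixture pose.

```bash
cat > m2.py <<'E'
from h import *
# ring centres by dark mask + ellipse
for n,(x0,y0,x1,y1) in(('side',(284,197,309,223)),('top',(290,207,315,232))):
    im=cv2.imread(f'pics/{n}0.png');d=np.load(f'pics/{n}0.npy');P=cloud(n,d)
    g=cv2.resize(cv2.cvtColor(im[y0:y1,x0:x1],cv2.COLOR_BGR2GRAY),None,fx=8,fy=8,interpolation=2)
    th,b=cv2.threshold(g,0,255,cv2.THRESH_BINARY_INV+cv2.THRESH_OTSU)
    c=max(cv2.findContours(b,cv2.RETR_EXTERNAL,cv2.CHAIN_APPROX_NONE)[0],key=cv2.contourArea)
    e=cv2.fitEllipse(c);u,v=(e[0][0]+.5)/8-.5+x0,(e[0][1]+.5)/8-.5+y0
    print(n,'ring',round(u,2),round(v,2),np.array(e[1])/8,onplane(n,u,v,.057).round(4))
    q=P[y0-2:y1+2,x0-2:x1+2].reshape(-1,3);q=q[q[:,2]>.02]
    for _ in range(6):
        o=np.median(q,0) if _==0 else q.mean(0);nn=np.linalg.svd(q-q.mean(0),full_matrices=0)[2][2];nn*=np.sign(nn[2]);q=q[abs((q-q.mean(0))@nn)<.006]
    print('plane',nn.round(3),np.degrees(np.arccos(nn[2])).round(1),'az down',np.degrees(np.arctan2(nn[1],nn[0])).round(1),len(q),q.mean(0).round(4))
def tri(a,b):
    A=[];
    for n,(u,v) in(('side',a),('top',b)):
        K,R,t=cam(n);M=K@np.c_[R,t];A+=[u*M[2]-M[0],v*M[2]-M[1]]
    x=np.linalg.svd(np.array(A))[2][3];return x[:3]/x[3]
S=lambda u,v:((u-400+.5)/4-.5+245,(v+.5)/4-.5+145);T=lambda u,v:((u+.5)/4-.5+260,(v+.5)/4-.5+170)
for k,a,b in(('ring',(604,257),(170,198)),('pivotcap',(522,206),(174,103)),('keeper top',(712,240),(193,292)),('knobtop',(556,52),(288,70)),('armend',(580,45),(360,60)),
 ('c_ul',(520,138),(267,50)),('c_ur',(763,178),(305,304)),):
    print(k,tri(S(*a),T(*b)).round(4))
E
python3 m2.py
```

```text
side ring 295.8 209.77 [18.82587051 19.73280907] [ 0.5387 -0.054   0.057 ]
plane [0.665 0.681 0.306] 72.2 az down 45.7 106 [ 0.5426 -0.064   0.0504]
top ring 302.26 219.16 [17.67378998 19.24801826] [ 0.5455 -0.0621  0.057 ]
plane [-0.296  0.87   0.394] 66.8 az down 108.8 114 [ 0.5465 -0.0636  0.0499]
ring [ 0.5449 -0.0623  0.054 ]
pivotcap [ 0.62   -0.065   0.0781]
keeper top [ 0.4633 -0.0787  0.0854]
knobtop [ 0.6302 -0.1461  0.1767]
armend [ 0.6405 -0.2058  0.155 ]
c_ul [ 0.6617 -0.1401  0.0924]
c_ur [ 0.4546 -0.1663  0.0976]
```

```bash
python3 -m crank '[[0.4,-39,-11,0,0.12],[0.4,-78,-22,0,0.24],[0.4,-117,-34,0,0.36],[0.4,-156,-45,0,0.48],[0.4,-195,-56,0,0.6],[0.4,-234,-67,0,0.72],[0.4,-273,-78,0,0.84],[0.4,-312,-90,0,0.96],[0.4,-350,-101,0,1.06],[0.4,-388,-112,0,1.16],[0.4,-388,-112,0,1.16],[0.4,-388,-112,0,1.16]]'
cat > go.py <<'E'
import sys
from h import *
# go.py x y z [yaw of tool y]: needed shift in tool axes (mm), roll
a=[float(v) for v in sys.argv[1:]];s=telemetry.observe();R=Ro.from_euler('xyz',s['tool_rot']).as_matrix()
print('pos',s['tool_pos'].round(4),'yawY',np.arctan2(R[1,1],R[0,1]).round(4),'t',s['time'],'F',s['contact_force'].round(1),'open',round(s['opening'],4),'grip',s['grip_force'])
if len(a)>2:print('shift',((np.array(a[:3])-s['tool_pos'])@R*1000).round(1))
if len(a)>3:print('roll',(np.arctan2(R[1,1],R[0,1])-a[3]).round(3))
E
python3 go.py .487 .290 .205 .13
cat > m3.py <<'E'
from h import *
im=cv2.imread('pics/top0.png');d=np.load('pics/top0.npy');P=cloud('top',d)
m=np.zeros(d.shape,np.uint8);cv2.fillPoly(m,[np.array([[286,196],[324,186],[333,242],[293,249]])],1)
m[192:202,298:345]=0;m[238:250,302:315]=0
q=P[m>0];q=q[(q[:,2]>.01)&(q[:,2]<.15)]
for _ in range(5):
    A=np.c_[q[:,:2],np.ones(len(q))];x=np.linalg.lstsq(A,q[:,2],rcond=None)[0];r=q[:,2]-A@x;q=q[abs(r)<max(2*r.std(),.002)]
print(x,r.std(),len(q),'tilt',np.degrees(np.arctan(np.hypot(x[0],x[1]))),'yawY',np.arctan2(x[1],x[0])+np.pi/2,'z at ring',x@[.5455,-.0621,1])
hsv=cv2.cvtColor(im,cv2.COLOR_BGR2HSV)
w=((hsv[...,1]<70)&(hsv[...,2]>90)).astype(np.uint8);w[:180]=0;w[260:]=0;w[:,:275]=0;w[:,345:]=0
w=cv2.morphologyEx(w,cv2.MORPH_CLOSE,np.ones((5,5)));c=max(cv2.findContours(w,0,2)[0],key=cv2.contourArea);print(cv2.minAreaRect(c))
E
python3 m3.py
```

```text
time: 1.1
tool_pos: [0.4884, 0.2883, 0.4038]
tool_rot: [-3.14, 0.0, 1.699]
contact_force: [0.2, -0.1, -0.8]
opening: 0.0643
grip_force: 0.0
pos [0.4884 0.2883 0.4038] yawY 0.1277 t 1.1 F [ 0.2 -0.1 -0.8] open 0.0643 grip 0.0
shift [  1.9  -0.9 198.8]
roll -0.002
[ 0.08714999 -0.57036812 -0.03441708] 0.002979181913109198 1597 tilt 29.98442139188555 yawY 0.15162332951199686 z at ring 0.048543095251695985
((306.2961730957031, 217.93609619140625), (65.63560485839844, 51.368385314941406), 80.83765411376953)
```

```bash
python3 -m crank '[[0.4,2,-1,40,-0.02],[0.4,2,-1,80,-0.02],[0.4,2,-1,120,-0.02],[0.4,2,-1,160,-0.02],[0.4,2,-1,198,-0.02],[0.4,2,-1,198,-0.02],[-1,2,-1,198,-0.02],[-1,2,-1,198,-0.02],[-1,2,-1,198,-0.02],[-1,2,-1,198,-0.02],[-1,2,-1,198,-0.02],[-1,2,-1,198,-0.02]]' 15; python3 go.py
```

```text
time: 2.1
tool_pos: [0.4856, 0.2917, 0.2081]
tool_rot: [3.14, -0.001, 1.722]
contact_force: [-5.2, -0.7, 4.6]
opening: 0.0286
grip_force: 2.4
pos [0.4856 0.2917 0.2081] yawY 0.151 t 2.1 F [-5.2 -0.7  4.6] open 0.0286 grip 2.420719787478447
```

```bash
python3 -m crank '[[-1,0,0,0,0],[-1,0,0,0,0],[-1,0,0,0,0],[-1,0,0,0,0]]'; python3 -m crank '[[-1,0,0,-20,0],[-1,0,0,-60,0],[-1,0,0,-100,0],[-1,0,0,-100,0],[-1,0,0,-100,0],[-1,0,0,-100,0]]'; python3 -c "
from h import *
p,d=shot('side','lift');print(d.shape)
cv2.imwrite('pics/lift_c.png',cv2.resize(p[150:330,180:400,::-1],None,fx=3,fy=3))"; python3 go.py
```

```text
time: 2.43
tool_pos: [0.4855, 0.2917, 0.2079]
tool_rot: [3.141, -0.0, 1.722]
contact_force: [-3.6, 0.0, 8.5]
opening: 0.0275
grip_force: 15.0
time: 2.93
tool_pos: [0.4852, 0.2914, 0.3059]
tool_rot: [-3.14, 0.0, 1.722]
contact_force: [-0.3, 0.5, -3.1]
opening: 0.0277
grip_force: 15.0
(420, 560)
pos [0.4851 0.2913 0.3051] yawY 0.1509 t 2.9833 F [ 0.   0.7 -3.8] open 0.027 grip 14.988145107636228
```

View pics/lift_c.png

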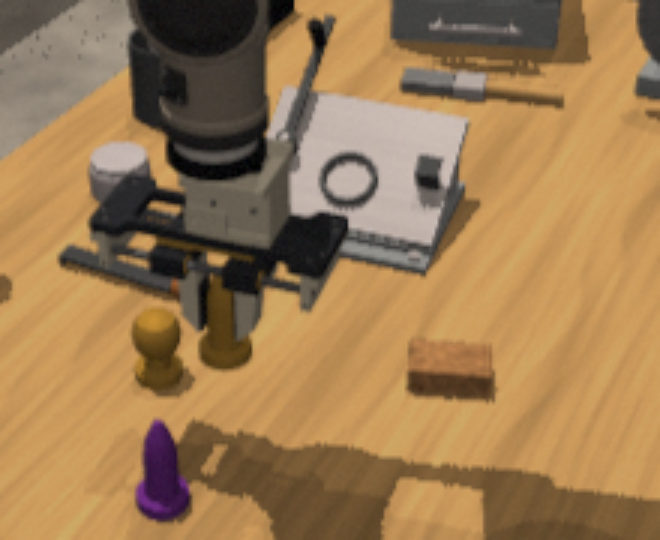

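Held and upright (foot at crop (225,350)). Because the tool can't tilt, I'll press the foot onto the bare plate uphill of the nest, so that the finial pivots in the pads to 30°. Then I'll grip harder and insert it.

```bash
cat > pl.py <<'E'
import sys
from h import *
# plate frame: h horizontal uphill, y plate, v up, relative to nest; tool x=-h, y=y, z=-v
N=np.array([.546,-.065,.05]);U=np.array([.150,-.9887,0]);Y=np.array([.9887,.150,0])
s=telemetry.observe();g=s['tool_pos']-[0,0,.159]-N
c=np.array([g@U,g@Y,g[2]])*1000
print('grasp h,y,v',c.round(1),'t',round(s['time'],2),'F hyv',np.r_[s['contact_force']@U,s['contact_force']@Y,s['contact_force'][2]].round(1),'open',round(s['opening'],4))
if len(sys.argv)>3:
    d=np.array([float(a) for a in sys.argv[1:4]])-c;print('rows shift',(-d[0]).round(1),d[1].round(1),(-d[2]).round(1))
E
python3 pl.py 53.3 0 112
```

```text
grasp h,y,v [-361.4   -6.8   96.1] t 2.98 F hyv [-0.6  0.1 -3.8] open 0.027
rows shift -414.7 6.8 -15.9
```

```bash
python3 -m crank '[[-1,-25,0,-16,0],[-1,-65,1,-20,0],[-1,-105,2,-20,0],[-1,-145,2,-20,0],[-1,-185,3,-20,0],[-1,-225,4,-20,0],[-1,-265,4,-20,0],[-1,-305,5,-20,0],[-1,-345,6,-18,0],[-1,-385,6,-17,0],[-1,-414,7,-16,0],[-1,-414,7,-16,0]]' 15;python3 -m crank '[[-1,0,0,0,0],[-1,0,0,0,0],[-1,0,0,0,0]]' 15; python3 pl.py 53.3 0 95
```

```text
time: 3.98
tool_pos: [0.5551, -0.1219, 0.3202]
tool_rot: [-3.139, 0.001, 1.717]
contact_force: [0.1, 0.4, -2.3]
opening: 0.028
grip_force: 15.0
time: 4.23
tool_pos: [0.5546, -0.1154, 0.3217]
tool_rot: [-3.14, -0.001, 1.723]
contact_force: [-0.1, 0.2, -3.7]
opening: 0.0279
grip_force: 15.0
grasp h,y,v [ 51.1   1.  112.7] t 4.23 F hyv [-0.2 -0.1 -3.7] open 0.0279
rows shift -2.2 -1.0 17.7
```

Now down to just contact (expected at v≈92) with a lighter grip, then the arc.

```bash
python3 -m crank '[[-1,-2,-1,8,0],[-1,-2,-1,14,0],[-1,-2,-1,18,0],[-1,-2,-1,20,0],[-1,-2,-1,21,0],[-1,-2,-1,21,0]]' 10; python3 pl.py 53.3 0 92
```

```text
time: 4.73
tool_pos: [0.554, -0.1181, 0.3021]
tool_rot: [-3.141, -0.001, 1.722]
contact_force: [-2.3, 2.1, 3.8]
opening: 0.0273
grip_force: 10.0
grasp h,y,v [53.7 -0.  93.1] t 4.73 F hyv [-2.5 -2.   3.8] open 0.0273
rows shift 0.4 0.0 1.1
```

```bash
python3 -m crank '[[-1,3,0,2,0],[-1,6,0,4,0],[-1,9,0,6,0],[-1,12,0,8.5,0],[-1,15,0,11,0],[-1,18,0,14,0],[-1,20,0,17,0],[-1,21,0,19,0],[-1,21.5,0,20,0],[-1,21.5,0,20,0]]' 7; python3 pl.py 32 0 74.5;  python3 -c "
from h import *
p,d=shot('side','tilt')
cv2.imwrite('pics/tilt_c.png',cv2.resize(p[120:260,230:400,::-1],None,fx=4,fy=4))"
```

```text
time: 5.57
tool_pos: [0.5511, -0.0973, 0.2825]
tool_rot: [3.141, 0.001, 1.722]
contact_force: [-2.6, 0.6, 8.5]
opening: 0.0276
grip_force: 7.0
grasp h,y,v [32.7  0.2 73.5] t 5.57 F hyv [-1.  -2.5  8.5] open 0.0276
rows shift 0.7 -0.2 -1.0
```

View pics/tilt_c.png

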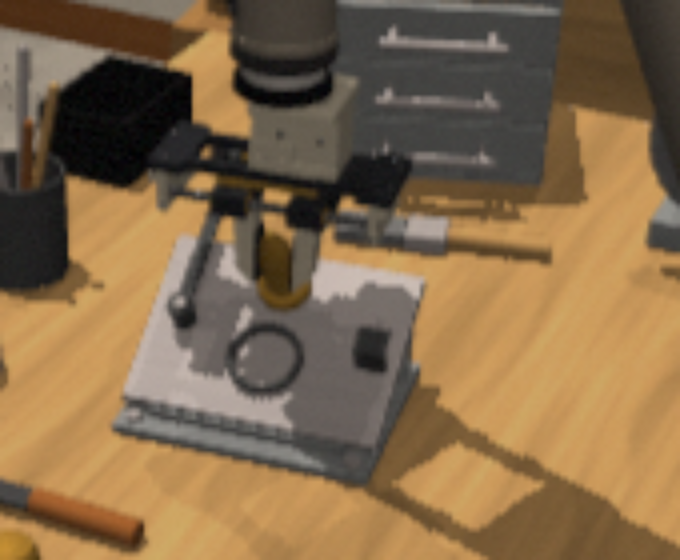

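```bash
python3 -m crank '[[-1,0.5,0,1.5,0],[-1,0.5,0,1.5,0]]' 5; python3 -m crank '[[-1,0,0,-1,0],[-1,0,0,-1,0],[-1,0,0,-1,0]]' 40; python3 pl.py; python3 -m crank '[[-1,4,0,-7,0],[-1,7,0,-13,0],[-1,20,0,-6,0],[-1,34,0,2,0],[-1,48,0,10,0],[-1,58,0,16,0],[-1,63,0,19,0],[-1,63,0,19,0],[-1,63,0,19,0]]' 40; python3 pl.py -24 0 54; python3 -c "
from h import *
p,d=shot('side','hov')
cv2.imwrite('pics/hov_c.png',cv2.resize(p[150:260,240:360,::-1],None,fx=5,fy=5))"
```

```text
time: 5.78
tool_pos: [0.5509, -0.0969, 0.2808]
tool_rot: [3.141, 0.001, 1.722]
contact_force: [-1.0, -0.0, 6.5]
opening: 0.0278
grip_force: 5.0
time: 6.03
tool_pos: [0.5508, -0.0969, 0.2809]
tool_rot: [-3.141, -0.0, 1.722]
contact_force: [0.1, 0.7, -0.2]
opening: 0.0268
grip_force: 40.0
grasp h,y,v [32.3 -0.1 71.9] t 6.03 F hyv [-0.7  0.2 -0.2] open 0.0268
time: 6.78
tool_pos: [0.5415, -0.0342, 0.2619]
tool_rot: [-3.141, 0.0, 1.723]
contact_force: [0.3, 0.4, -2.8]
opening: 0.0272
grip_force: 40.0
grasp h,y,v [-31.1   0.2  52.9] t 6.78 F hyv [-0.3  0.4 -2.8] open 0.0272
rows shift -7.1 -0.2 -1.1
```

View pics/hov_c.png

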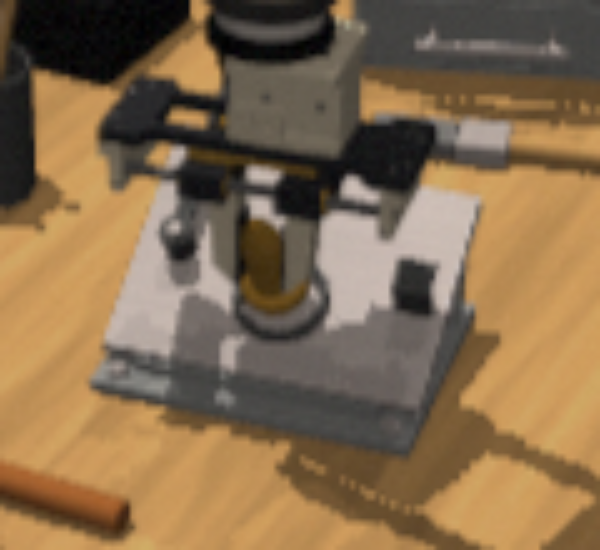

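```bash
python3 - <<'E'
from h import *
N=np.array([.546,-.065,.05]);U=np.array([.150,-.9887,0]);Y=np.array([.9887,.150,0]);Z=np.array([0,0,1.])
n=.866*Z-.5*U;X=.866*U+.5*Z
F=lambda a,b,c:N+a/1e3*X+b/1e3*Y+c/1e3*n
print('ring top pred',proj('side',F(0,0,7)),'top',proj('top',F(0,0,7)))
print('foot pred centre of flange',proj('side',F(-.5,0,21)),'dY10mm',proj('side',F(-.5,10,21)),'dX10',proj('side',F(9.5,0,21)))
im=cv2.imread('pics/hov.png');hsv=cv2.cvtColor(im,cv2.COLOR_BGR2HSV)
m=((hsv[...,0]>8)&(hsv[...,0]<30)&(hsv[...,1]>140)).astype(np.uint8);m[:195]=0;m[216:]=0;m[:,:284]=0;m[:,306:]=0
ys,xs=np.nonzero(m)
for y in range(195,216):
    r=xs[ys==y]
    if len(r):print(y,r.min(),r.max(),end=' | ')
# ring in hov: dark pixels
g=cv2.cvtColor(im,cv2.COLOR_BGR2GRAY)[198:222,284:312];
w=(g<75).astype(np.uint8)
for i,r in enumerate(w):print(198+i,''.join('.#'[k] for k in r))
E
```

```text
ring top pred [[294.92178531 208.33303646]] top [[302.06973782 219.21067533]]
foot pred centre of flange [[294.28933784 206.35431236]] dY10mm [[291.25120644 205.77960106]] dX10 [[295.16095825 203.61494568]]
195 288 293 | 196 288 294 | 197 288 295 | 198 288 295 | 199 288 295 | 200 288 295 | 201 288 295 | 202 288 295 | 203 289 295 | 204 289 295 | 205 288 295 | 206 288 295 | 207 288 300 | 208 289 300 | 209 289 300 | 210 290 299 | 211 291 297 | 212 294 294 | 198 ...##########.....#.........
199 ...##########...............
200 ...##########.....#.........
201 ...##########.....#.........
202 ...##########.....#.........
203 ...##########.....#.........
204 ...##########.....##........
205 ...##.#######.....##........
206 ...##.#######....#.##.......
207 ......#######...............
208 ....#..######...#...........
209 ...###..####...##....#......
210 ...#####......##.....#......
211 ...#..#########.....##......
212 ...#....######.....##.......
213 ...###............###.......
214 ....###..........###........
215 ....####.......####.........
216 ......############..........
217 .......##########...........
218 ............................
219 ............................
220 ............................
221 ............................
```

```bash
python3 - <<'E'
from h import *
N=np.array([.546,-.065,.05]);U=np.array([.150,-.9887,0]);Y=np.array([.9887,.150,0]);Z=np.array([0,0,1.])
n=.866*Z-.5*U;X=.866*U+.5*Z
F=lambda a,b,c:N+(np.outer(a,X)+np.outer(b,Y)+np.outer(c,n))/1e3
t=np.linspace(0,2*np.pi,180);o=np.ones(180)
def box(nm,r,x,zs):
    p=np.vstack([proj('side',F(x+r*np.cos(t),r*np.sin(t),z*o)) for z in zs]);print(nm,p.min(0).round(2),p.max(0).round(2))
box('ring outer',31,0,(0,8));box('ring outer top',31,0,(8,));box('foot',22,-.5,(15,27));box('foot low',22,-.5,(15,))
for nm in('side0','hov'):
    im=cv2.imread(f'pics/{nm}.png');g=cv2.cvtColor(im,cv2.COLOR_BGR2GRAY)
    print(nm,'col295',g[196:224,295],'\nrow210',g[210,282:310])
    print(g[207,282:310],cv2.cvtColor(im,cv2.COLOR_BGR2HSV)[207,282:310,1])
E
```

```text
ring outer [285.17 199.62] [304.94 218.08]
ring outer top [285.17 199.62] [304.65 216.92]
foot [287.06 199.29] [301.5  213.47]
foot low [287.62 201.15] [301.5  213.47]
side0 col295 [186 186 187 191 153  85  46  80 141 179 186 188 188 185 187 188 188 188
 186 166 118  51  78 111 161 185 185 186] 
row210 [190 188 187 189 127  87  74 174 189 186 188 185 187 187 188 184 184 185
 185 186 186 143  86  54 174 191 189 189]
[188 189 187 187 163  95  51  78 146 183 189 187 188 188 188 187 186 186
 187 188 159  97  74 118 178 189 187 189] [31 28 28 28 28 23  5 25 30 28 28 28 28 27 29 28 28 28 28 31 26 25 13 27
 28 32 27 27]
hov col295 [89 57 58 57 53 50 50 49 46 47 50 51 53 72 80 66 62 87 98 89 63 35 77 99
 99 96 99 99] 
row210 [138 151 180 187 120  59  55  68  71  73  78  82  82  80  79  76  65  55
  80 105 108 126  87  54 172 187 187 186]
[184 185 186 186 154  85  76  81  71  50  48  49  50  51  52  91  96  88
  79  81 143  97  75 117 177 186 187 188] [ 29  30  27  28  28  20 170 183 188 184 187 194 182 186  70  52  83 137
 181 113  30  27  16  21  27  30  26  28]
```

```bash
python3 -m crank '[[-1,1.7,-2,1,0],[-1,0,-2,4,0],[-1,-2,-2,7,0],[-1,-3.3,-2,9.7,0],[-1,-3.3,-2,9.7,0],[-1,-3.3,-2,9.7,0]]' 40; python3 pl.py
```

```text
time: 7.33
tool_pos: [0.5399, -0.0385, 0.2522]
tool_rot: [-3.141, -0.0, 1.721]
contact_force: [-0.4, -0.6, -2.7]
opening: 0.027
grip_force: 40.0
grasp h,y,v [-27.1  -2.   43.2] t 7.33 F hyv [ 0.5 -0.5 -2.7] open 0.027
```

No contact with the foot about 5 mm above the floor, so it is inside the ring. Next, press home with a light grip.

```bash
python3 -m crank '[[-1,-1,0,1.7,0],[-1,-2,0,3.5,0],[-1,-2.7,0,4.7,0],[-1,-3,0,5.5,0],[-1,-3,0,5.5,0]]' 20; python3 pl.py;python3 -m crank '[[-1,0,0,0.5,0],[-1,0,0,1,0],[-1,0,0,1,0],[-1,0,0,1,0]]' 5; python3 pl.py
```

```text
time: 7.75
tool_pos: [0.5404, -0.0411, 0.2479]
tool_rot: [3.141, -0.0, 1.722]
contact_force: [-1.8, 1.5, 5.1]
opening: 0.0269
grip_force: 20.0
grasp h,y,v [-24.5  -1.9  38.9] t 7.75 F hyv [-1.7 -1.6  5.1] open 0.0269
time: 8.08
tool_pos: [0.5406, -0.0412, 0.2472]
tool_rot: [3.14, 0.001, 1.722]
contact_force: [-1.5, 0.4, 6.2]
opening: 0.0279
grip_force: 5.0
grasp h,y,v [-24.3  -1.8  38.2] t 8.08 F hyv [-0.7 -1.5  6.2] open 0.0279
```

```bash
python3 -m crank '[[0,0,0,0,0],[0,0,0,0,0],[0,0,0,0,0],[0,0,0,0,0],[0,0,0,-20,0],[0,0,0,-60,0],[0,0,0,-100,0],[0,0,0,-130,0],[0,0,0,-130,0],[0,0,0,-130,0]]'; python3 pl.py; python3 -c "
from h import *
p,d=shot('side','seat');q,e=shot('top','seatt')
cv2.imwrite('pics/seat_c.png',np.hstack([cv2.resize(p[140:260,240:350,::-1],None,fx=4,fy=4),cv2.resize(q[170:290,265:350,::-1],None,fx=4,fy=4)]))"
```

```text
time: 8.92
tool_pos: [0.5406, -0.0412, 0.3777]
tool_rot: [3.138, 0.002, 1.722]
contact_force: [0.2, 0.6, -0.9]
opening: 0.0457
grip_force: 0.0
grasp h,y,v [-24.3  -1.8 168.7] t 8.92 F hyv [-0.5  0.3 -0.9] open 0.0457
```

View pics/seat_c.png

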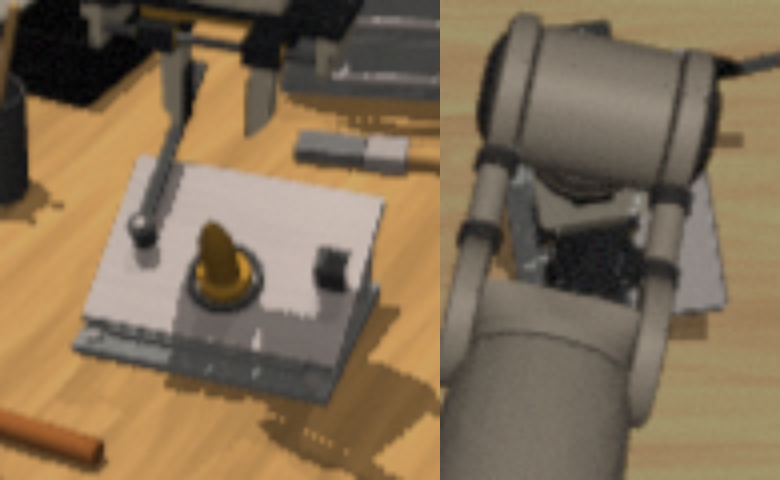

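Finial seated centrally in the ring (foot crop (224,275)). Now the latch angle.

```bash
python3 - <<'E'
from h import *
N=np.array([.546,-.065,.05]);U=np.array([.150,-.9887,0]);Y=np.array([.9887,.150,0]);Z=np.array([0,0,1.])
n=.866*Z-.5*U;X=.866*U+.5*Z
F=lambda a,b,c:N+(a*X+b*Y+c*n)/1e3
for nm in('top','side'):
    print(nm,'pivot',proj(nm,F(22.5,75,22)).round(1),'keeper',proj(nm,F(20,-84,29)).round(1))
    for th in(1.4,1.5,1.6,1.7,1.8):
        s,c=np.sin(th),np.cos(th);k=lambda r,z:proj(nm,F(22.5+r*s,75-r*c,z)).round(1)[0]
        print(th,'end',k(158,17.5),'knobtop',k(125,60.5),'knobbase',k(125,20.5))
im=cv2.imread('pics/top0.png');g=cv2.cvtColor(im,cv2.COLOR_BGR2GRAY)
m=(g[178:204,296:356]<70)
for i,r in enumerate(m):print(178+i,''.join('.#'[k] for k in r.astype(int)))
im=cv2.imread('pics/side0.png');g=cv2.cvtColor(im,cv2.COLOR_BGR2GRAY)
m=(g[150:202,268:300]<75)
for i,r in enumerate(m):print(150+i,''.join('.#'[k] for k in r.astype(int)))
E
```

```text
top pivot [[302.4 195.2]] keeper [[308.7 243.5]]
1.4 end [348.6 193. ] knobtop [333.4 192.4] knobbase [338.4 193.4]
1.5 end [348.3 188. ] knobtop [333.2 188.4] knobbase [338.1 189.5]
1.6 end [347.5 183. ] knobtop [332.6 184.4] knobbase [337.5 185.6]
1.7 end [346.3 178.2] knobtop [331.6 180.6] knobbase [336.6 181.8]
1.8 end [344.6 173.6] knobtop [330.3 176.9] knobbase [335.3 178.2]
side pivot [[273.8 195.8]] keeper [[321.7 204.3]]
1.4 end [295.3 158.1] knobtop [289.2 158.5] knobbase [290.9 165.4]
1.5 end [291.  156.9] knobtop [285.7 157.5] knobbase [287.5 164.4]
1.6 end [286.6 156.1] knobtop [282.  156.9] knobbase [283.9 163.8]
1.7 end [282.  155.7] knobtop [278.3 156.5] knobbase [280.3 163.4]
1.8 end [277.4 155.7] knobtop [274.5 156.5] knobbase [276.6 163.4]
178 ............................................................
179 ............................................................
180 ............................................................
181 ............................................................
182 ............................................................
183 ..
[... 2582 characters left out ...]
3 .............#..................
184 .............#..................
185 ............##..................
186 ............#...................
187 ............#...................
188 ...........##...................
189 ...........#....................
190 ...........#....................
191 ..........#.....................
192 ..........#.....................
193 ..........#.....................
194 ................................
195 ................................
196 .........##.....................
197 .....#.####.....................
198 .....######.....................
199 ......#####.....................
200 ......#####.....................
201 ......####......................
```

```bash
python3 -m crank '[[0.1,-30,18,1,0],[0.1,-60,36,2,0],[0.1,-90,54,3,0],[0.1,-122,72,3,0],[0.1,-122,72,3,0],[0.1,-122,72,3,0],[0.1,-122,72,3,0]]'; python3 pl.py 97.5 70.4 122; python3 -c "
from h import *
p,d=shot('side','kn');
cv2.imwrite('pics/kn_c.png',cv2.resize(p[90:220,240:380,::-1],None,fx=5,fy=4))"
```

```text
time: 9.6
tool_pos: [0.6296, -0.1507, 0.3709]
tool_rot: [-3.138, -0.002, 1.722]
contact_force: [-0.4, 1.2, -0.8]
opening: 0.0507
grip_force: 0.0
grasp h,y,v [ 97.3  69.8 161.9] t 9.6 F hyv [-1.2 -0.2 -0.8] open 0.0507
rows shift -0.2 0.6 39.9
```

View pics/kn_c.png

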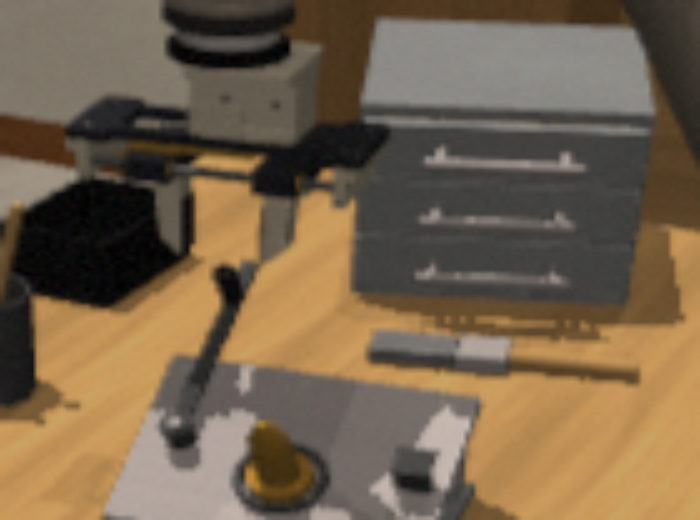

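Knob at crop (228,280) lies midway between the fingertips (about 180 and 275). Descend and close on it.

```bash
python3 -m crank '[[0.1,0,0,14,0],[0.1,0,0,28,0],[0.1,0,0,40,0],[0.1,0,0,40,0],[-1,0,0,40,0],[-1,0,0,40,0],[-1,0,0,40,0],[-1,0,0,40,0],[-1,0,0,40,0],[-1,0,0,40,0]]' 20; python3 pl.py; python3 -c "
import numpy as np
for t in np.linspace(1.55,-.03,18):
    c=lambda t:np.array([108.25*np.sin(t),-125*np.cos(t),62.5*np.sin(t)])
    d=c(t)-c(1.55);print(round(t,2),[round(-d[0],1),round(d[1],1),round(-d[2],1)])"
```

```text
time: 10.48
tool_pos: [0.63, -0.151, 0.3335]
tool_rot: [3.141, 0.0, 1.722]
contact_force: [-0.1, 0.8, 1.3]
opening: 0.0153
grip_force: 20.6
grasp h,y,v [ 97.6  70.1 124.5] t 10.48 F hyv [-0.8 -0.   1.3] open 0.0153
1.55 [np.float64(-0.0), np.float64(0.0), np.float64(-0.0)]
1.46 [np.float64(0.7), np.float64(-11.6), np.float64(0.4)]
1.36 [np.float64(2.3), np.float64(-23.1), np.float64(1.3)]
1.27 [np.float64(4.8), np.float64(-34.3), np.float64(2.8)]
1.18 [np.float64(8.2), np.float64(-45.2), np.float64(4.7)]
1.09 [np.float64(12.5), np.float64(-55.7), np.float64(7.2)]
0.99 [np.float64(17.6), np.float64(-65.7), np.float64(10.2)]
0.9 [np.float64(23.5), np.float64(-75.2), np.float64(13.6)]
0.81 [np.float64(30.1), np.float64(-83.9), np.float64(17.4)]
0.71 [np.float64(37.4), np.float64(-91.9), np.float64(21.6)]
0.62 [np.float64(45.3), np.float64(-99.1), np.float64(26.1)]
0.53 [np.float64(53.7), np.float64(-105.4), np.float64(31.0)]
0.43 [np.float64(62.6), np.float64(-110.8), np.float64(36.2)]
0.34 [np.float64(71.9), np.float64(-115.2), np.float64(41.5)]
0.25 [np.float64(81.6), np.float64(-118.6), np.float64(47.1)]
0.16 [np.float64(91.4), np.float64(-120.9), np.float64(52.8)]
0.06 [np.float64(101.4), np.float64(-122.2), np.float64(58.6)]
-0.03 [np.float64(111.5), np.float64(-122.3), np.float64(64.4)]
```

```bash
python3 -m crank '[[-1,0.7,-11.6,0.4,0],[-1,2.3,-23,1.3,0],[-1,4.8,-34,2.8,0],[-1,8.2,-45,4.7,0],[-1,12.5,-55.7,7.2,0],[-1,17.6,-65.7,10.2,0],[-1,23.5,-75.2,13.6,0],[-1,23.5,-75.2,13.6,0]]' 20; python3 pl.py
```

```text
time: 11.15
tool_pos: [0.551, -0.1385, 0.3198]
tool_rot: [-3.141, -0.001, 1.722]
contact_force: [-1.0, 1.0, 2.9]
opening: 0.0152
grip_force: 20.0
grasp h,y,v [ 73.4  -6.1 110.8] t 11.15 F hyv [-1.1 -0.9  2.9] open 0.0152
```

```bash
python3 -m crank '[[-1,6.6,-8.7,3.8,0],[-1,13.9,-16.7,8,0],[-1,21.8,-23.9,12.5,0],[-1,30.2,-30.2,17.4,0],[-1,39,-35.6,22.6,0],[-1,48.4,-40,27.9,0],[-1,58,-43.4,33.5,0],[-1,63,-44.7,36.5,0],[-1,63,-44.7,36.5,0]]' 35; python3 pl.py
```

```text
time: 11.9
tool_pos: [0.4991, -0.0827, 0.2837]
tool_rot: [3.139, -0.0, 1.722]
contact_force: [0.4, 3.3, 6.1]
opening: 0.0145
grip_force: 35.1
grasp h,y,v [ 10.4 -49.1  74.7] t 11.9 F hyv [-3.2  0.9  6.1] open 0.0145
```

```bash
python3 -m crank '[[-1,7,-1.3,4,0],[-1,14,-2,8,0],[-1,19,-2.3,11,0],[-1,19,-2.3,11,0]]' 40; python3 pl.py; python3 -m crank '[[-1,3,0,1.7,0],[-1,6,0,3.4,0],[-1,6,0,3.4,0]]' 40; python3 pl.py; python3 -c "
from h import *
p,d=shot('side','cl');
cv2.imwrite('pics/cl_c.png',cv2.resize(p[150:250,245:365,::-1],None,fx=6,fy=6))"
```

```text
time: 12.23
tool_pos: [0.4935, -0.0643, 0.2726]
tool_rot: [3.141, -0.001, 1.722]
contact_force: [-2.7, 3.7, 7.7]
opening: 0.014
grip_force: 40.1
grasp h,y,v [ -8.6 -51.8  63.6] t 12.23 F hyv [-4.1 -2.1  7.7] open 0.014
time: 12.48
tool_pos: [0.4925, -0.0586, 0.2693]
tool_rot: [3.142, -0.001, 1.722]
contact_force: [-3.5, 4.0, 8.8]
opening: 0.0136
grip_force: 40.1
grasp h,y,v [-14.3 -51.9  60.3] t 12.48 F hyv [-4.5 -2.9  8.8] open 0.0136
```

View pics/cl_c.png

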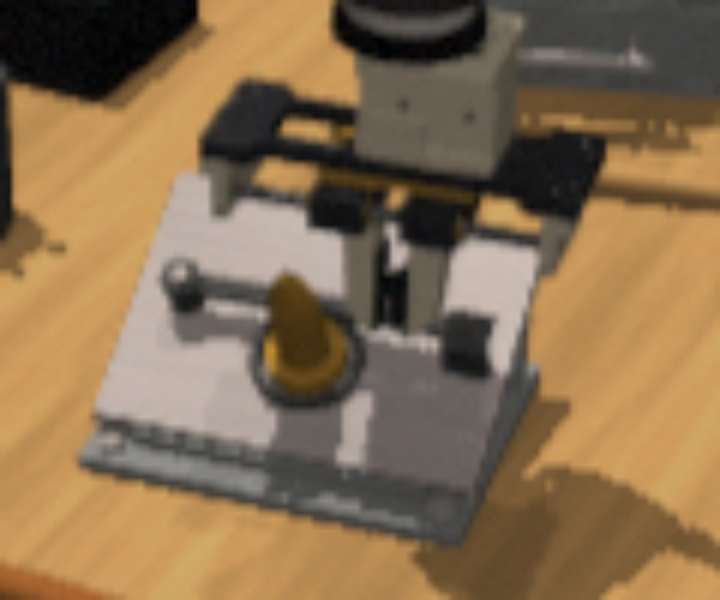

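The pads have closed to 13.6 mm, so the knob (crop (395,285)) is slipping out towards their uphill edge and the arm isn't quite home. I'll release, go round uphill, and push it home with shut fingers.

```bash
python3 -m crank '[[-0.45,0,0,0,0],[-0.45,0,0,0,0],[-0.45,0,0,-15,0],[-0.45,0,0,-50,0],[-1,-30,0,-60,0],[-1,-66,2,-60,0],[-1,-66,2,-60,0],[-1,-66,2,-60,0],[-1,-66,2,-60,0]]' 20; python3 pl.py 52 -50 79
```

```text
time: 13.28
tool_pos: [0.5041, -0.1241, 0.328]
tool_rot: [-3.141, -0.001, 1.721]
contact_force: [-0.2, -0.3, -0.2]
opening: 0.0009
grip_force: 0.0
grasp h,y,v [ 52.2 -50.3 119. ] t 13.28 F hyv [ 0.3 -0.2 -0.2] open 0.0009
rows shift 0.2 0.3 40.0
```

```bash
python3 -m crank '[[-1,0,0,20,0],[-1,0,0,40,0],[-1,0,0,40,0],[-1,8,0,44.5,0],[-1,16,0,49,0],[-1,22,0,52.5,0],[-1,26,0,55,0],[-1,26,0,55,0]]'; python3 pl.py; python3 -m crank '[[-1,2,0,1.2,0],[-1,4,0,2.3,0],[-1,6,0,3.5,0],[-1,6,0,3.5,0]]'; python3 pl.py
```

```text
time: 13.95
tool_pos: [0.5001, -0.0971, 0.2735]
tool_rot: [-3.141, -0.0, 1.723]
contact_force: [0.2, 0.6, -0.6]
opening: 0.0003
grip_force: 0.0
grasp h,y,v [ 24.9 -50.2  64.5] t 13.95 F hyv [-0.5  0.3 -0.6] open 0.0003
time: 14.28
tool_pos: [0.4996, -0.0926, 0.2703]
tool_rot: [3.141, 0.001, 1.722]
contact_force: [0.7, -1.3, 3.4]
opening: 0.0003
grip_force: 1.4
grasp h,y,v [ 20.3 -50.   61.3] t 14.28 F hyv [1.4 0.5 3.4] open 0.0003
```

```bash
for i in 1; do python3 -m crank '[[-1,1.5,0,0.9,0],[-1,3,0,1.7,0],[-1,3,0,1.7,0]]' >/dev/null; python3 pl.py; done;  python3 -m crank '[[-1,1.5,0,0.9,0],[-1,3,0,1.7,0],[-1,3,0,1.7,0]]' >/dev/null; python3 pl.py; python3 -m crank '[[-1,1.5,0,0.9,0],[-1,3,0,1.7,0],[-1,3,0,1.7,0]]' >/dev/null; python3 pl.py
```

```text
grasp h,y,v [ 18.7 -50.   60.7] t 14.53 F hyv [ 9.  -4.7 10.4] open 0.0002
grasp h,y,v [ 17.3 -50.   60.3] t 14.78 F hyv [ 17.1 -10.2  18.4] open 0.0003
grasp h,y,v [ 16.  -50.1  60. ] t 15.03 F hyv [ 27.2 -15.7  28.6] open 0.0008
```

```bash
python3 -m crank '[[-1,-8,0,-5,0],[-1,-20,0,-20,0],[-1,-40,0,-50,0],[-1,-70,0,-90,0],[-1,-100,0,-120,0],[-1,-100,0,-120,0]]'>/dev/null; python3 pl.py; python3 -c "
from h import *
p,d=shot('side','end');
cv2.imwrite('pics/end_c.png',cv2.resize(p[170:250,250:350,::-1],None,fx=7,fy=7))"
```

```text
grasp h,y,v [114.7 -49.7 181. ] t 15.53 F hyv [0.1 1.  0.2] open 0.0002
```

View pics/end_c.png

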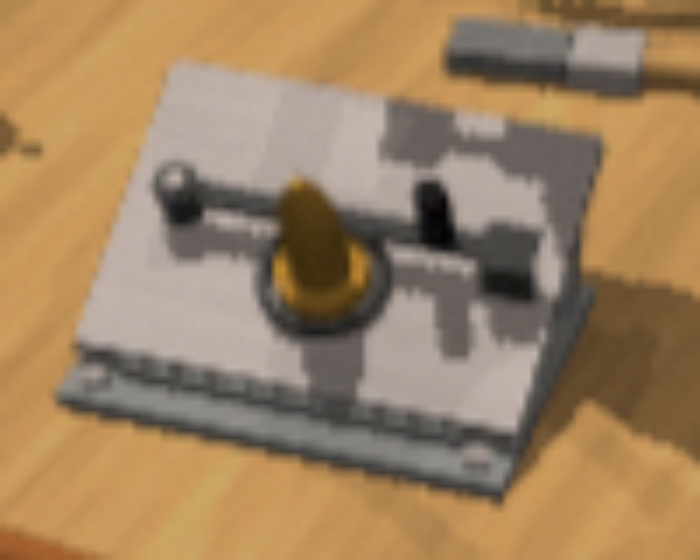

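```bash
python3 - <<'E'
from h import *
N=np.array([.546,-.065,.05]);U=np.array([.150,-.9887,0]);Y=np.array([.9887,.150,0]);Z=np.array([0,0,1.])
n=.866*Z-.5*U;X=.866*U+.5*Z
F=lambda a,b,c:N+(a*X+b*Y+c*n)/1e3
print('keeper',[proj('side',F(x,y,29)).round(1)[0].tolist() for x,y in((8,-72),(32,-72),(32,-96),(8,-96))],'ring c',proj('side',F(0,0,7)))
for th in(0,.04,.08,.12,.16):
    s,c=np.sin(th),np.cos(th);k=lambda r,z:proj('side',F(22.5+r*s,75-r*c,z)).round(2)[0]
    print(th,'r20',k(20,17.5),'r40',k(40,17.5),'r100',k(100,17.5),'knobtop',k(125,60.5),'knobmid',k(125,40.5))
im=cv2.imread('pics/end.png');g=cv2.cvtColor(im,cv2.COLOR_BGR2GRAY)
def col(u,a,b):
    w=np.clip(185-g[a:b,u].astype(float),0,None);w[w<70]=0;return (w*np.arange(a,b)).sum()/w.sum() if w.sum() else None
for u in(279,280,282,284,286,288,300,301,302,303,304,306,308):print(u,col(u,192,206),g[192:206,u])
m=(g[190:215,305:330]<60)
for i,r in enumerate(m):print(190+i,''.join('.#'[k] for k in r.astype(int)))
E
```

```text
keeper [[317.0, 207.0], [318.9, 200.3], [326.5, 201.7], [324.5, 208.4]] ring c [[294.92178531 208.33303646]]
0 r20 [279.98 197.57] r40 [285.93 198.67] r100 [304.02 202.03] knobtop [310.27 196.63] knobmid [310.94 199.85]
0.04 r20 [280.05 197.36] r40 [286.06 198.24] r100 [304.33 200.93] knobtop [310.67 195.23] knobmid [311.32 198.46]
0.08 r20 [280.11 197.14] r40 [286.17 197.81] r100 [304.59 199.84] knobtop [311.   193.83] knobmid [311.65 197.07]
0.12 r20 [280.16 196.93] r40 [286.26 197.37] r100 [304.8  198.74] knobtop [311.26 192.42] knobmid [311.91 195.67]
0.16 r20 [280.19 196.71] r40 [286.34 196.94] r100 [304.97 197.64] knobtop [311.46 191.01] knobmid [312.1  194.28]
279 200.1506329113924 [178 175 176 142  86  69  63  78 139 140 102  96  96 100]
280 200.34650856389987 [177 175 177 161 115  73  71  70 145 148 102  95  96  99]
282 200.61764705882354 [176 178 177 176 135  77  73  56 137 181 147  99  97  96]
284 200.58625954198473 [177 178 178 179 145  90  74  63 109 166 146 105 103  96]
286 200.41247833622182 [179 179 172 168 158 115  75  77  68 132 171 144 101  97]
288 201.161904761904
[... 664 characters left out ...]
..........
192 .........................
193 .........................
194 .........................
195 .........................
196 .....###.................
197 .....###.................
198 .....####................
199 .....####................
200 .....####................
201 .....####................
202 ....######...............
203 #....#####...............
204 ...########..............
205 ......#####..............
206 .........................
207 .........................
208 #.............#####......
209 #.............#######....
210 #.............#######....
211 ..............#######....
212 .................####....
213 .........................
214 ........................#
```

The arm's upper edge slopes at 0.181 in the image. The model gives 0.186 at 0 rad and 0.147 at 0.04 rad, so the latch is home. The force rise at the stop agrees, and the finial is still seated. Handing in.

```bash
python3 -c "
from cell import ticket
print(ticket.hand_in())"
```

```text
the job is handed in; nothing more can be done
None
```

I set the pointed bronze finial in the nest, swung the latch home into its catch and handed the job in at about 15.6 s of the 48 s allowed; no verdict came back, but by the last picture and the stop force the finial is seated and the latch is within about 0.01 rad of its stop.

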